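# Switch on the UV lamp at its guarded switch

### The arm

A 6-joint arm with a two-finger parallel gripper is mounted at the origin on a cart in front of the work surface, level with it; the furniture and walls round the work are solid. World frame = base frame: x ahead of the robot, y to its left, z up, the work surface at z = 0. Lengths are in m, angles in rad, forces in N, time in s.
With the tool pointing down it reaches from about 0.3 to 0.875 m from the base axis. Payload 6.4 kg.
Tool frame: the origin (TCP) lies between the finger pads; the fingertips stand 8 mm ahead of it and the grasp point (between the pads) lies 11 mm behind it (ctrl.finger_overhang is the distance from the TCP to the fingertips, in m); z points along the fingers, y is the line along which they close (so a half turn about z gives the same grasp; the last joint's range is limited). The gripper opens to 85 mm and grips with 20 to 120 N. Pads are 22 mm wide; open, the fingers measure 114 mm over their backs; the gripper's body (76 mm by 85 mm) begins 54 mm behind the grasp point. The pads swing forward as they close: fully open they stand 13 mm farther back than shut.
Start: joints at [0.988, 0.181, 1.607, -0, 1.354, -0.206], TCP at [0.212, 0.535, 0.218] pointing down, gripper open.
Joint ranges: [-2.99, 2.99], [-0.89, 2.07], [0.3, 2.58], [-1.14, 4.28], [0, 2.63], [-3.12, 3.12]. Speed limits (rad/s): [2.57, 2.57, 3.01, 3.14, 3.14, 3.14].

### API

Orientations are given as a unit quaternion [w, x, y, z].
In Python, from bench import ctrl, camera gives the robot as it stands.
- The arm moves only by the shell command python3 -m pendant 'ROWS' [OPENING]. ROWS is JSON, a list of rows, each a list of 6 numbers: the shift along the world's x, y, z normalised to -1 to 1, where 1 is 200 mm, then the turn, a rotation vector about the world's x, y, z normalised to -1 to 1, where 1 is pi/2 rad. In form: [[dx, dy, dz, rx, ry, rz], ...]. A call has exactly 10 rows; each row shifts and turns the commanded pose from where the row before left it; what a row does not reach is not made up. A row lasts 1/8 s, in which the tool goes at most 62.5 mm and 10.7 degrees, less where a joint would pass 70% of its speed; a pose out of reach is approached as far as the arm can. A call with a number of a shift or a turn outside -1 to 1 is refused whole. A call with a gripper value outside its range is refused whole. OPENING is the opening, from -1 (shut) to 1 (fully open), set as the call begins (- or left out, the last holds). The fingers move at their own pace and stop on an object; the grip force is fixed at half the most. Time passes only in rows, so rows that do not move let the fingers close, or fill a call up. It gives the time, the measured TCP pose, the force, the opening and the grip force at its end, in the units of the state.
- ctrl.get_obs(): the state, without advancing time (a new reading comes with each control period).
- camera(name): name is "scene" or "top" or "wrist"; returns a dict with "color" (420x560x3 uint8, blue, green, red), "fx", "fy", "cx", "cy" (pixels), "xyz" and "rotation" of the camera in the world; the wrist camera has in their place "hand_eye" (4x4, takes a point from camera to tool coordinates, whose origin is the TCP and whose axes are the flange's). Camera axes: x right, y down, z forward; pixel columns grow to the right and rows downward; lengths in m; the calibration is good to about 2 mm. A picture is of the moment at which its call begins: read the wrist's pose just before it. There is no depth.
- ctrl.hand_in(): hands the job in; it is judged then, once.
The state is a dict: "time_s": time; "q": joint angles; "dq": joint speeds; "joint_efforts": joint torques, N m; "eef_pos": TCP position; "eef_rot": TCP orientation; "wrist_force": force on the tool from outside, world axes, zero at the start; "torque": the same for the moment, N m; "opening": opening from 0.0 (shut) to 1.0 (fully open); "grasp_force": force on a finger pad.
Only numpy, scipy, OpenCV 4.12 (cv2) and the standard library are available. Lean on these libraries where they do the work, as an engineer would, in place of code of your own. Each camera call takes 0.05 s, during which the arm holds its last target. There are 200 camera calls.

### The job

Switch on the UV lamp at the box with the red guard: with a fingertip gently lift the red guard by its front lip, push the toggle beneath it fully over to the rear (on), then let the guard drop fully shut again (it stays up when it is laid right back, and drops once it is tipped forward). Only push with the fingers, pinch and pick up nothing, do not shift or lift either box, and leave the yellow-guarded switch and the things round about alone.

Things in the scene. Friction and masses are not known exactly. Their poses are not given: they have to be found in the camera images.
- red_box: red switch box: loose but heavy (about 2 kg, rubber feet), grey, 100 mm along its x by 90 mm along its y, its dark top panel 60 mm above the bench; it has a red plate on its front and a red flip guard on top. Origin: centre of its underside; +x points to its rear (hinge side; the front with the guard's lip is at -x), +y to its left, +z up. A black cable gland sticks out 16 mm at the rear.
- red_guard (a joint): red guard, angle in rad: 0 shut, grows as its front is lifted, stop at 1.75; hinge along the box's y at box (19, 0, 70) mm. Hollow cover, shut: box x -46 to +23 mm, 47 mm wide (42 inside), 62 to 102 mm above the bench, open below. 50 g, swings freely, no spring: let go below 1.1 rad it falls shut, pushed past 1.25 rad it falls back and rests open at 1.75, where its lip stands up at box (28, 0, 152) mm.
- red_toggle (a joint): toggle under the red guard, angle in rad: 0 = off, leaning 0.5 rad to the box's front (-x); 1.0 = on (end stop), leaning 0.5 rad to its rear (+x). Axis along the box's y at box (-11, 0, 61) mm; it moves in the box's xz plane, needs about 1.5 N at its tip and stays where it is left.
- red_lip (a point): middle of the front edge of the red guard's lip (it moves with the guard); shut, it lies at box (-64.5, 0, 64.5) mm. The lip is flat, 3 mm thick (edge 5 mm), along the foot of the guard's front, and reaches 17 mm beyond the box's front face, so a fingertip fits under it from in front.
- red_tip (a point): centre of the white ball (10 mm across) at the tip of the toggle under the red guard, 29 mm from its axis; at off box (-25, 0, 86) mm, at on (+3, 0, 86) mm. Hidden while the guard is shut.
- yellow_box: yellow switch box: loose but heavy (about 2 kg, rubber feet), grey, 100 mm along its x by 90 mm along its y, its dark top panel 60 mm above the bench; it has a yellow plate on its front and a yellow flip guard on top. Origin: centre of its underside; +x points to its rear (hinge side; the front with the guard's lip is at -x), +y to its left, +z up. A black cable gland sticks out 16 mm at the rear.
- yellow_guard (a joint): yellow guard, angle in rad: 0 shut, grows as its front is lifted, stop at 1.75; hinge along the box's y at box (19, 0, 70) mm. Hollow cover, shut: box x -46 to +23 mm, 47 mm wide (42 inside), 62 to 102 mm above the bench, open below. 50 g, swings freely, no spring: let go below 1.1 rad it falls shut, pushed past 1.25 rad it falls back and rests open at 1.75, where its lip stands up at box (28, 0, 152) mm.
- yellow_toggle (a joint): toggle under the yellow guard, angle in rad: 0 = off, leaning 0.5 rad to the box's front (-x); 1.0 = on (end stop), leaning 0.5 rad to its rear (+x). Axis along the box's y at box (-11, 0, 61) mm; it moves in the box's xz plane, needs about 1.5 N at its tip and stays where it is left.
- cup: specimen cup with a blue lid, 60 mm across, 67 mm tall, behind the boxes; origin at its underside. A bystander.
- dropper: dropper bottle, white body with a red rubber bulb, 35 mm across, 112 mm tall, behind the boxes; origin at its underside. A bystander.
- marker: black-capped marker pen lying near the front edge, 132 mm long (along its y), 13 mm thick; origin at its underside. A bystander.
- coverslips: small yellow-green carton, 30 x 52 mm, 22 mm tall, near the front edge; origin at its underside. A bystander.
- microscope: microscope fixed on the bench, to the right of the boxes and in front of the robot; it reaches 0.54 m above the bench and must be cleared by the arm. Origin at the middle of its foot (foot, stage and head lie within about 0.17 m in x and 0.13 m in y of it).
Mind the look-alikes: they are no part of the job. What is shaped like the yellow_box but green is not meant.

How it is judged:
By the outcome, as a careful person would: the job done as asked, in the order asked, and still so for the second after the job is handed in, with the robot touching nothing.
It also fails if it takes over 61 s, if anything falls off the work surface, if the arm or the gripper's body presses on something with over 40 N, if the wrist force passes 120 N, or if a joint passes its speed limit or range.

## Working session

There is one attempt and no reset: what is moved stays moved. The work goes in short steps, Python scripts to look and compute and a shell command to move; the robot and the scene stay as the last step left them, time stands still between calls to the robot, and variables do not carry over. Pictures are saved under pics/ and viewed, at most 10 in all, crops included, and the job is handed in when it is done.

```bash
ls; mkdir -p pics; python3 - <<'E'
from bench import ctrl,camera
import cv2
o=ctrl.get_obs();print({k:o[k] for k in('time_s','eef_pos','eef_rot','wrist_force','opening')})
for n in('scene','top','wrist'):
    c=camera(n);cv2.imwrite(f'pics/{n}0.png',c['color'])
    print(n,c['fx'],c['fy'],c['cx'],c['cy'],c.get('xyz'),c.get('rotation'),c.get('hand_eye'))
E
```

```text
pics
{'time_s': 0.0, 'eef_pos': array([0.21121509, 0.53419565, 0.21718109]), 'eef_rot': array([-3.40937891e-04,  1.87278493e-01,  9.82306474e-01, -8.00457734e-04]), 'wrist_force': array([-0.36085212, -0.70388411, -0.13571927]), 'opening': 0.9966698830086496}
scene 437.2656435040989 437.2656435040989 283.9101609273559 207.22606704664244 [-0.05733909 -0.1998052   0.86450373] [-0.32551399  0.82481511 -0.43057583  0.16830072] None
top 522.6512865386086 522.6512865386086 284.90401841645263 206.63976630558122 [0.38133667 0.18512803 1.34538998] [ 0.04170297 -0.705816    0.7059613  -0.04127077] None
wrist 351.0589928199636 351.0589928199636 285.62634126162976 211.6981356761596 None None [[ 1.05570664e-03 -9.46124030e-01 -3.23802726e-01  8.33862849e-02]
 [ 9.99998010e-01  4.50734024e-04  1.94332597e-03  3.71852501e-05]
 [-1.69267850e-03 -3.23804133e-01  9.46122623e-01 -1.55543041e-01]
 [ 0.00000000e+00  0.00000000e+00  0.00000000e+00  1.00000000e+00]]
```

View pics/scene0.png

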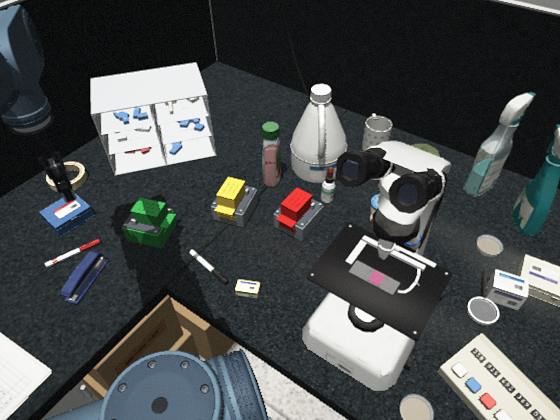

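View pics/top0.png

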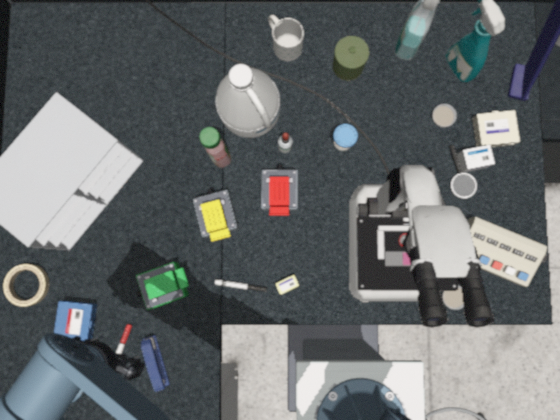

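Candidates (top view): red box (279,190), yellow box (215,217), green box (163,286), plus red bits on the dropper bulb (285,137), panel button (473,262) and red pen (123,338). By the description I choose the one at (279,190), with a red plate and a red guard. I'll check that in a crop.

```bash
cat > h.py <<'E'
import numpy as np,cv2
from scipy.spatial.transform import Rotation as R
from bench import ctrl,camera
def rot(q): return R.from_quat([q[1],q[2],q[3],q[0]])
def cam(n):
    o=ctrl.get_obs();c=camera(n)
    if n=='wrist':
        T=np.eye(4);T[:3,:3]=rot(o['eef_rot']).as_matrix();T[:3,3]=o['eef_pos'];T=T@c['hand_eye']
        c['M'],c['t']=T[:3,:3],T[:3,3]
    else: c['M'],c['t']=rot(c['rotation']).as_matrix(),np.array(c['xyz'])
    return c
def cast(c,px,z):
    px=np.atleast_2d(px).astype(float)
    d=np.c_[(px[:,0]-c['cx'])/c['fx'],(px[:,1]-c['cy'])/c['fy'],np.ones(len(px))]@c['M'].T
    return c['t']+d*((z-c['t'][2])/d[:,2])[:,None]
def proj(c,P):
    p=(np.atleast_2d(P)-c['t'])@c['M'];return p[:,:2]/p[:,2:]*[c['fx'],c['fy']]+[c['cx'],c['cy']]
def red(im):
    h=cv2.cvtColor(im,cv2.COLOR_BGR2HSV);return (((h[...,0]<8)|(h[...,0]>172))&(h[...,1]>150)&(h[...,2]>60)).astype(np.uint8)*255
def blob(m,near):
    cs,_=cv2.findContours(m,cv2.RETR_EXTERNAL,cv2.CHAIN_APPROX_NONE)
    return min((k for k in cs if cv2.contourArea(k)>60),key=lambda k:np.hypot(*(k[:,0].mean(0)-near)))[:,0]
E
python3 - <<'E'
from h import *
t=cam('top');s=cam('scene')
b=blob(red(t['color']),(279,190));print(cv2.minAreaRect(b),cv2.boundingRect(b))
for k in range(b[:,1].min(),b[:,1].max()+1,3):
    r=b[b[:,1]==k][:,0];print(k,r.min(),r.max(),end='; ')
print(cast(t,[[279,214]],.0645))
A=cv2.resize(t['color'][150:240,230:330],None,fx=4,fy=4,interpolation=cv2.INTER_CUBIC)
B=cv2.resize(s['color'][175:265,255:355],None,fx=4,fy=4,interpolation=cv2.INTER_CUBIC)
cv2.imwrite('pics/c1.png',np.hstack([A,B]))
E
```

```text
((278.5, 196.0), (38.0, 19.0), 90.0) (269, 177, 20, 39)
177 270 287; 180 271 287; 183 270 288; 186 270 288; 189 270 288; 192 270 288; 195 270 288; 198 270 288; 201 270 288; 204 270 287; 207 270 287; 210 270 288; 213 269 288; [[0.5141656  0.20044811 0.0645    ]]
```

View pics/c1.png

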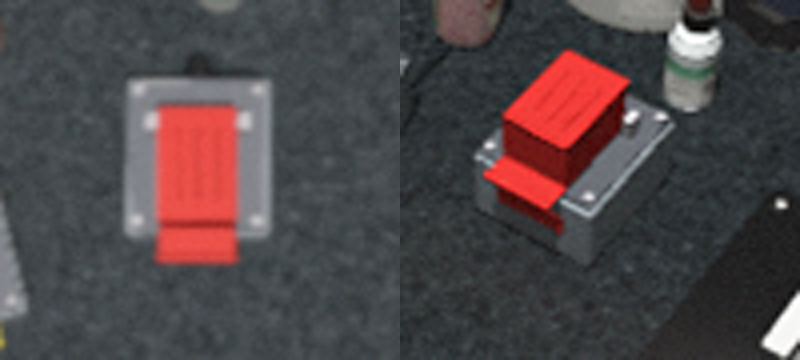

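The crop shows the red box: red plate, red guard, hinge to the rear and the gland at the top. Its corner screws are at crop (139,89), (258,89), (138,220) and (257,219). Next I compute the pose from them.

```bash
python3 - <<'E'
from h import *
t=cam('top');s=cam('scene')
f=lambda p,o:(np.array(p)+.5)/4-.5+o
P=cast(t,f([[139,89],[258,89],[138,220],[257,219]],[230,150]),.061);print(P.round(4),P.mean(0))
print('yaw',np.arctan2(*(P[0]-P[2]+P[1]-P[3])[[1,0]]))
S=cast(s,f([[489-400,146],[662-400,117],[588-400,197]],[255,175]),.061);print(S.round(4))  # left-front?, right-rear, right-front
L=cast(t,f([[157,263],[238,263]],[230,150]),.0645);print('lip',L.round(4))
L=cast(s,f([[484-400,177],[552-400,208]],[255,175]),.0645);print('lip scene',L.round(4))
print('box z=0.06 corners',cast(t,f([[125,80],[271,80],[125,238],[271,238]],[230,150]),.06).round(4))
for n,p,z in(('yellow',(215,217),.08),('dropper',(285,137),.1),('marker',(240,286),.01),('carton',(287,285),.02),('scope l',(352,240),.1),('scope eyep',(400,180),.3)):print(n,cast(t,p,z).round(3))
E
```

```text
[[0.6202 0.2371 0.061 ]
 [0.6201 0.1629 0.061 ]
 [0.5379 0.2373 0.061 ]
 [0.5385 0.1637 0.061 ]] [0.57915781 0.20025294 0.061     ]
yaw -0.006439582035768327
[[0.5347 0.2377 0.061 ]
 [0.6174 0.1623 0.061 ]
 [0.5348 0.164  0.061 ]]
lip [[0.5108 0.2254 0.0645]
 [0.5108 0.1755 0.0645]]
lip scene [[0.5095 0.2233 0.0645]
 [0.5126 0.1753 0.0645]]
box z=0.06 corners [[0.626  0.2459 0.06  ]
 [0.626  0.1547 0.06  ]
 [0.5268 0.2454 0.06  ]
 [0.5268 0.155  0.06  ]]
yellow [[0.505 0.356 0.08 ]]
dropper [[0.699 0.186 0.1  ]]
marker [[0.337 0.299 0.01 ]]
carton [[0.34  0.181 0.02 ]]
scope l [[0.448 0.026 0.1  ]]
scope eyep [[ 0.559 -0.047  0.3  ]]
```

Red box centre ≈ (0.577, 0.200), yaw ≈ 0, lip edge at x ≈ 0.511. The first move shuts the fingers, goes in front of the box, and turns the tool so that the fingers close along y with the camera on the upper side.

```bash
python3 -m pendant '[[0.075,-0.167,0.02,0,0,-0.117],[0.075,-0.167,0.02,0,0,-0.117],[0.075,-0.167,0.02,0,0,-0.117],[0.075,-0.167,0.02,0,0,-0.117],[0.075,-0.167,0.02,0,0,-0.117],[0.075,-0.167,0.02,0,0,-0.117],[0.075,-0.167,0.02,0,0,-0.117],[0.075,-0.167,0.02,0,0,-0.117],[0.075,-0.167,0.02,0,0,-0.117],[0.075,-0.167,0.02,0,0,-0.117]]' -1
python3 -m pendant '[[0,0,0,0,0,-0.117],[0,0,0,0,0,-0.117],[0,0,0,0,0,-0.117],[0,0,0,0,0,-0.117],[0,0,0,0,0,-0.117],[0,0,0,0,-0.11,0],[0,0,0,0,-0.11,0],[0,0,0,0,-0.11,0],[0,0,0,0,-0.11,0],[0,0,0,0,-0.11,0]]'
cat >> h.py <<'E'
def st():
    o=ctrl.get_obs();M=rot(o['eef_rot']).as_matrix()
    print('t',round(o['time_s'],2),'pos',o['eef_pos'].round(4),'z',M[:,2].round(3),'y',M[:,1].round(3),'q',np.round(o['q'],2),'F',np.round(o['wrist_force'],1),'op',round(o['opening'],2))
E
python3 -c "from h import *;st()"
```

```text
time_s: 1.6
eef_pos: [0.3619, 0.1996, 0.2584]
eef_rot: [0.0, 0.896, 0.444, 0.0]
wrist_force: [0.8, 0.2, 0.2]
opening: 0.0
grasp_force: 0.0
time_s: 2.85
eef_pos: [0.3616, 0.201, 0.2592]
eef_rot: [0.0, 0.907, 0.003, 0.422]
wrist_force: [0.3, -1.5, 0.0]
opening: -0.003
grasp_force: 0.0
t 2.85 pos [0.3616 0.201  0.2592] z [ 0.765  0.002 -0.644] y [ 0.006 -1.     0.004] q [ 0.53 -0.76  2.48 -0.62  0.73  2.41] F [ 0.3 -1.5  0. ] op -0.0
```

```bash
python3 -m pendant '[[0.06,0,-0.05,0,-0.055,0],[0.06,0,-0.1,0,-0.055,0],[0.05,0,-0.11,0,0,0],[0.05,0,-0.11,0,0,0],[0.05,0,-0.11,0,0,0],[0.05,0,-0.11,0,0,0],[0.05,0,-0.11,0,0,0],[0.05,0,-0.11,0,0,0],[0.04,0,-0.11,0,0,0],[0,0,-0.08,0,0,0]]'
python3 - <<'E'
from h import *
st()
w=cam('wrist');s=cam('scene')
B=s['color'][150:290,200:360]
cv2.imwrite('pics/w1.png',np.hstack([w['color'][:,:],cv2.resize(B,(240,210),interpolation=cv2.INTER_CUBIC).repeat(2,axis=0)])[:, :800])
print('lip proj',proj(w,[[.5095,.2235,.0645],[.5095,.1765,.0645]]).round(0),'tip',proj(w,[[.519,.2,.052]]))
E
```

```text
time_s: 4.1
eef_pos: [0.4449, 0.1618, 0.1467]
eef_rot: [-0.016, 0.898, 0.012, 0.439]
wrist_force: [0.7, -0.4, 0.6]
opening: 0.002
grasp_force: 0.0
t 4.1 pos [0.4449 0.1618 0.1467] z [ 0.789  0.039 -0.613] y [ 0.035 -0.999 -0.018] q [ 0.16 -0.38  2.58 -1.14  0.1   2.8 ] F [ 0.7 -0.4  0.6] op 0.0
lip proj [[214. 235.]
 [272. 236.]] tip [[245.98839943 233.02788069]]
```

View pics/w1.png

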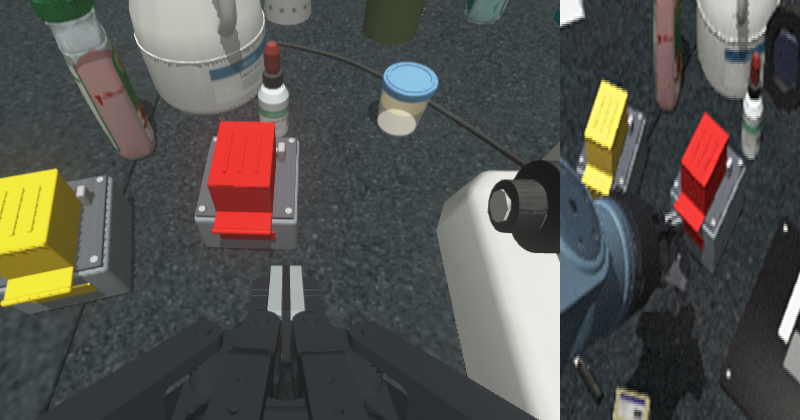

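The wrist view shows the red guard's lip at (243,220), and the fingertips lie at (286,267). The arm hit the q3 and q4 limits because this tilt is too flat here. I fit the arm geometry from the readings and look for a reachable tilt and yaw.

```bash
cat > ik.py <<'E'
from h import *
S=[([.988,.181,1.607,0,1.354,-.206],[.212,.535,.218],[0,0,-1]),([.53,-.76,2.48,-.62,.73,2.41],[.3616,.201,.2592],[.765,.002,-.644])]
o=ctrl.get_obs();S.append((o['q'],o['eef_pos'],rot(o['eef_rot']).as_matrix()[:,2]))
A=[];b=[]
for q,p,z in S:
    u=np.array([np.cos(q[0]),np.sin(q[0])]);s=q[1]+q[2]
    A+=[[1,0,np.sin(q[1]),np.sin(s),u@np.array(z[:2])],[0,1,np.cos(q[1]),np.cos(s),z[2]]];b+=[u@np.array(p[:2]),p[2]]
G,res,rk,_=np.linalg.lstsq(np.array(A),np.array(b),rcond=None)
e,h,a,f,L=G
def ik(p,tilt,yaw):
    # tilt below horizontal, yaw of approach (rad)
    d=np.array([np.cos(tilt)*np.cos(yaw),np.cos(tilt)*np.sin(yaw),-np.sin(tilt)])
    w=np.array(p)-L*d;q1=np.arctan2(w[1],w[0]);r=np.hypot(w[0],w[1])-e;z=w[2]-h
    D=(r*r+z*z-a*a-f*f)/(2*a*f);q3=np.arccos(D) if abs(D)<1 else np.nan
    q2=np.arctan2(r,z)-np.arctan2(f*np.sin(q3),a+f*np.cos(q3));s=q2+q3
    X=R.from_euler('z',q1)*R.from_euler('y',s);v=X.inv().apply(d)
    return np.round([q1,q2,q3,np.arctan2(v[1],v[0]),np.arccos(v[2])],2)
E
python3 - <<'E'
from ik import *
print(G.round(4),np.linalg.norm(np.array(A)@G-b))
for yaw in(0,.37):
  for t in(30,40,50,60): print(yaw,t,ik([.505,.2-.0*yaw,.047],np.radians(t),yaw),ik([.47,.2,.06],np.radians(t),yaw))
E
```

```text
[0.072  0.2101 0.35   0.4328 0.23  ] 0.0193143858456854
0 30 [ 0.58  0.28  2.39 -2.29  0.68] [ 0.64  0.17  2.48 -2.2   0.69]
0 40 [ 0.55  0.2   2.34 -2.    0.45] [ 0.6   0.09  2.43 -1.88  0.47]
0 50 [ 0.51  0.17  2.27 -1.38  0.33] [ 0.56  0.06  2.36 -1.28  0.36]
0 60 [ 0.47  0.18  2.18 -0.67  0.38] [ 0.51  0.07  2.27 -0.65  0.42]
0.37 30 [ 0.38  0.23  2.45 -3.12  0.59] [ 0.42  0.11  2.55 -3.06  0.56]
0.37 40 [ 0.38  0.16  2.4  -3.11  0.29] [ 0.42  0.03  2.49 -2.99  0.25]
0.37 50 [ 0.38  0.14  2.31 -2.46  0.01] [ 0.42  0.01  2.41 -0.82  0.04]
0.37 60 [ 0.38  0.15  2.21 -0.02  0.25] [ 0.41  0.04  2.3  -0.08  0.28]
```

```bash
cat >> h.py <<'E'
def need(p,tilt,yaw):
    o=ctrl.get_obs();t=np.radians(tilt)
    d=np.array([np.cos(t)*np.cos(yaw),np.cos(t)*np.sin(yaw),-np.sin(t)]);y=np.array([np.sin(yaw),-np.cos(yaw),0])
    M=np.c_[np.cross(y,d),y,d];r=(R.from_matrix(M)*rot(o['eef_rot']).inv()).as_rotvec()
    print('need shift',((np.array(p)-o['eef_pos'])/.2).round(3),'turn',(r/(np.pi/2)).round(3))
E
python3 - <<'E'
from ik import *
for yaw in(.5,.6):
  for t in(40,45,50,60): print(yaw,t,*[ik(p,np.radians(t),yaw) for p in([.42,.17,.2],[.46,.17,.05],[.505,.2,.047],[.55,.2,.15])])
need([.40,.17,.22],60,.5)
E
```

```text
0.5 40 [ 0.31 -0.61  2.53  0.4   0.38] [0.27 0.02 2.54 2.58 0.33] [0.32 0.16 2.39 2.67 0.31] [ 0.28 -0.01  2.23  1.23  0.17]
0.5 45 [ 0.32 -0.57  2.47  0.28  0.47] [0.28 0.   2.5  2.29 0.2 ] [0.32 0.15 2.35 2.4  0.18] [ 0.29 -0.01  2.18  0.67  0.24]
0.5 50 [ 0.33 -0.53  2.42  0.2   0.57] [ 0.29 -0.01  2.46  1.56  0.13] [0.33 0.14 2.31 1.57 0.11] [0.3  0.01 2.13 0.4  0.34]
0.5 60 [ 0.35 -0.43  2.3   0.11  0.75] [0.31 0.01 2.36 0.36 0.27] [0.34 0.16 2.21 0.3  0.27] [0.31 0.06 2.02 0.18 0.55]
0.6 40 [ 0.25 -0.58  2.52  0.65  0.45] [0.22 0.04 2.52 2.28 0.38] [0.27 0.18 2.38 2.36 0.36] [0.24 0.   2.22 1.29 0.28]
0.6 45 [ 0.27 -0.55  2.47  0.48  0.52] [0.24 0.01 2.49 1.98 0.28] [0.28 0.16 2.34 2.05 0.25] [0.25 0.01 2.17 0.88 0.32]
0.6 50 [ 0.28 -0.51  2.41  0.36  0.6 ] [0.25 0.   2.45 1.47 0.22] [0.3  0.15 2.3  1.48 0.19] [0.27 0.02 2.12 0.59 0.39]
0.6 60 [ 0.31 -0.42  2.3   0.21  0.77] [0.28 0.02 2.35 0.54 0.31] [0.32 0.16 2.2  0.49 0.3 ] [0.29 0.07 2.01 0.28 0.58]
need shift [-0.222  0.041  0.369] turn [-0.076  0.236  0.294]
```

```bash
python3 -m pendant '[[-0.1,0,0.1,0,0.06,0],[-0.06,0,0.09,0,0.06,0],[-0.06,0,0.09,0,0.06,0],[0,0.02,0.09,0,0.056,0],[0,0.02,0,-0.019,0,0.08],[0,0,0,-0.019,0,0.08],[0,0,0,-0.019,0,0.08],[0,0,0,-0.019,0,0.08],[0,0,0,0,0,0],[0,0,0,0,0,0]]'
python3 - <<'E'
from h import *
st();need([.45,.165,.07],52,.55);need([.40,.17,.22],60,.55)
E
```

```text
time_s: 5.45
eef_pos: [0.4298, 0.1456, 0.202]
eef_rot: [-0.01, 0.918, 0.22, 0.331]
wrist_force: [-0.0, 0.5, 0.8]
opening: -0.003
grasp_force: 0.0
t 5.45 pos [0.4298 0.1456 0.202 ] z [ 0.603  0.164 -0.781] y [ 0.41  -0.903  0.127] q [-0.12 -0.65  2.45  0.36  0.73  0.79] F [-0.   0.5  0.8] op -0.0
need shift [ 0.101  0.097 -0.66 ] turn [0.071 0.039 0.079]
need shift [-0.149  0.122  0.09 ] turn [0.03  0.117 0.073]
```

The readings show a sideways shoulder offset of about 0.118 m that my model lacked, so I refit.

```bash
cat > ik.py <<'E'
from h import *
from scipy.optimize import least_squares
Z4=[.603,.164,-.781]
S=[([.988,.181,1.607,0,1.354,-.206],[.2112,.5342,.2172],[0,0,-1]),([.53,-.76,2.48,-.62,.73,2.41],[.3616,.201,.2592],[.765,.002,-.644]),([.16,-.38,2.58,-1.14,.1,2.8],[.4449,.1618,.1467],[.789,.039,-.613]),([-.12,-.65,2.45,.36,.73,.79],[.4298,.1456,.202],Z4)]
def fk(q,G):
    e,h,a,f,L,l,g=G;s=q[1]+q[2];X=R.from_euler('z',q[0])
    F=X*R.from_euler('y',s);d=(F*R.from_euler('z',q[3])*R.from_euler('y',q[4])).apply([0,0,1])
    return X.apply([e+a*np.sin(q[1]),l,h+a*np.cos(q[1])])+F.apply([g,0,f])+L*d,d
def fun(G): return np.concatenate([np.r_[fk(q,G)[0]-p] for q,p,z in S])
G=least_squares(fun,[0,.2,.35,.4,.23,.118,0]).x
lo=[-2.9,-.89,.3,-1.14,0.0];hi=[2.9,2.07,2.58,4.28,2.63]
def ik(p,tilt,yaw,q0=(0,.1,2.3,.5,.4)):
    t=np.radians(tilt);d=np.array([np.cos(t)*np.cos(yaw),np.cos(t)*np.sin(yaw),-np.sin(t)])
    k=lambda q:np.r_[(fk(q,G)[0]-p)*5,fk(q,G)[1]-d]
    r=min((least_squares(k,x,bounds=(lo,hi)) for x in (q0,(0,.1,2.3,-.5,.4),(0,.1,2.3,2,.4))),key=lambda r:r.cost)
    return r.x.round(2),round(float(np.sqrt(r.cost)),3)
E
python3 - <<'E'
from ik import *
print(G.round(4),np.abs(fun(G)).max())
for q,p,z in S: print((fk(q,G)[1]-z).round(2),end=' ')
print()
for yaw in(-.3,-.1,.1,.3,.55):
  for t in(40,50,60): print(yaw,t,*[ik(p,t,yaw) for p in([.46,.185,.06],[.505,.2,.047],[.55,.2,.15])])
E
```

```text
[0.0061 0.3126 0.4369 0.5071 0.3331 0.1185 0.0835] 0.003584627466738488
[-0. -0.  0.] [-0. -0. -0.] [-0.   -0.   -0.01] [ 0. -0.  0.] 
-0.3 40 (array([0.47, 0.23, 2.39, 4.28, 0.58]), 0.064) (array([0.45, 0.33, 2.28, 4.28, 0.57]), 0.059) (array([ 0.42,  0.09,  2.12, -1.14,  0.57]), 0.038)
-0.3 50 (array([ 0.43,  0.11,  2.28, -1.14,  0.48]), 0.014) (array([ 0.41,  0.23,  2.17, -1.14,  0.47]), 0.02) (array([ 0.37,  0.07,  2.07, -0.82,  0.58]), 0.0)
-0.3 60 (array([ 0.35,  0.08,  2.22, -0.67,  0.51]), 0.0) (array([ 0.34,  0.2 ,  2.11, -0.69,  0.49]), 0.0) (array([ 0.31,  0.07,  1.98, -0.46,  0.7 ]), 0.0)
-0.1 40 (array([0.38, 0.14, 2.43, 4.15, 0.43]), 0.0) (array([0.37, 0.26, 2.32, 4.12, 0.43]), 0.0) (array([ 0.31, -0.01,  2.22, -1.14,  0.32]), 0.033)
-0.1 50 (array([ 0.31,  0.03,  2.36, -1.14,  0.27]), 0.017) (array([ 0.31,  0.16,  2.25, -1.14,  0.27]), 0.027) (array([ 0.28, -0.01,  2.15, -0.64,  0.41]), 0.0)
-0.1 60 (array([ 0.26,  0.02,  2.28, -0.49,  0.39]), 0.0) (array([ 0.27,  0.15,  2.17, -0.53,  0.37]), 0.0) (array([ 0.24,  0.02,  2.04, -0.3 ,  0.61]), 0.0)
0.1 40 (array([0.19, 0
[... 667 characters left out ...]
2.35, 1.55, 0.15]), 0.0) (array([ 0.05, -0.08,  2.22,  0.47,  0.36]), 0.0)
0.3 60 (array([ 0.06, -0.05,  2.35,  0.36,  0.35]), 0.0) (array([0.09, 0.1 , 2.23, 0.35, 0.31]), 0.0) (array([ 0.08, -0.03,  2.09,  0.2 ,  0.58]), 0.0)
0.55 40 (array([-0.29,  0.04,  2.55,  1.74,  0.62]), 0.0) (array([-0.19,  0.19,  2.43,  1.89,  0.57]), 0.0) (array([-0.16, -0.07,  2.32,  1.31,  0.54]), 0.0)
0.55 50 (array([-0.17, -0.05,  2.46,  1.23,  0.47]), 0.0) (array([-0.1 ,  0.11,  2.34,  1.34,  0.41]), 0.0) (array([-0.08, -0.07,  2.21,  0.8 ,  0.56]), 0.0)
0.55 60 (array([-0.07, -0.04,  2.34,  0.66,  0.49]), 0.0) (array([-0.02,  0.11,  2.23,  0.68,  0.44]), 0.0) (array([-0.01, -0.02,  2.08,  0.44,  0.68]), 0.0)
```

```bash
python3 -c "
from h import *
need([.45,.196,.05],52,.3)"
```

```text
need shift [ 0.101  0.252 -0.76 ] turn [ 0.076  0.03  -0.08 ]
```

```bash
python3 -m pendant '[[0.02,0.05,0,0.019,0.0075,-0.02],[0.02,0.05,-0.08,0.019,0.0075,-0.02],[0.02,0.05,-0.1,0.019,0.0075,-0.02],[0.02,0.05,-0.1,0.019,0.0075,-0.02],[0.02,0.05,-0.1,0,0,0],[0,0,-0.1,0,0,0],[0,0,-0.1,0,0,0],[0,0,-0.1,0,0,0],[0,0,-0.08,0,0,0],[0,0,0,0,0,0]]'
python3 - <<'E'
from h import *
st();need([.506,.196,.04],52,.3)
E
```

```text
time_s: 6.7
eef_pos: [0.4484, 0.1963, 0.0484]
eef_rot: [-0.05, 0.935, 0.142, 0.32]
wrist_force: [-0.4, 0.8, -0.1]
opening: 0.001
grasp_force: 0.0
t 6.7 pos [0.4484 0.1963 0.0484] z [ 0.584  0.184 -0.79 ] y [ 0.298 -0.954 -0.002] q [ 0.07 -0.04  2.45  1.05  0.17  0.34] F [-0.4  0.8 -0.1] op 0.0
need shift [ 0.288 -0.002 -0.042] turn [-0.001 -0.003 -0.002]
```

```bash
python3 -m pendant '[[0,0,-0.04,0,0,0],[0.04,0,0,0,0,0],[0.04,0,0,0,0,0],[0.04,0,0,0,0,0],[0.04,0,0,0,0,0],[0.04,0,0,0,0,0],[0.04,0,0,0,0,0],[0.03,0,0,0,0,0],[0,0,0,0,0,0],[0,0,0,0,0,0]]'
python3 - <<'E'
from h import *
st()
w=cam('wrist');s=cam('scene')
A=cv2.resize(w['color'][170:420,160:420],None,fx=2,fy=2);B=cv2.resize(s['color'][175:275,255:315],(300,500),interpolation=cv2.INTER_CUBIC)
cv2.imwrite('pics/w2.png',np.hstack([A[:500],B])[:, :800])
print(proj(w,[[.5095,.2235,.0645],[.5095,.1765,.0645]]).round(0))
E
```

```text
time_s: 7.95
eef_pos: [0.5037, 0.1955, 0.0417]
eef_rot: [-0.049, 0.935, 0.143, 0.321]
wrist_force: [-0.6, -0.6, -0.8]
opening: 0.002
grasp_force: 0.0
t 7.95 pos [0.5037 0.1955 0.0417] z [ 0.587  0.184 -0.788] y [ 0.299 -0.954  0.   ] q [0.05 0.1  2.33 1.18 0.17 0.2 ] F [-0.6 -0.6 -0.8] op 0.0
[[231. 229.]
 [332. 261.]]
```

View pics/w2.png

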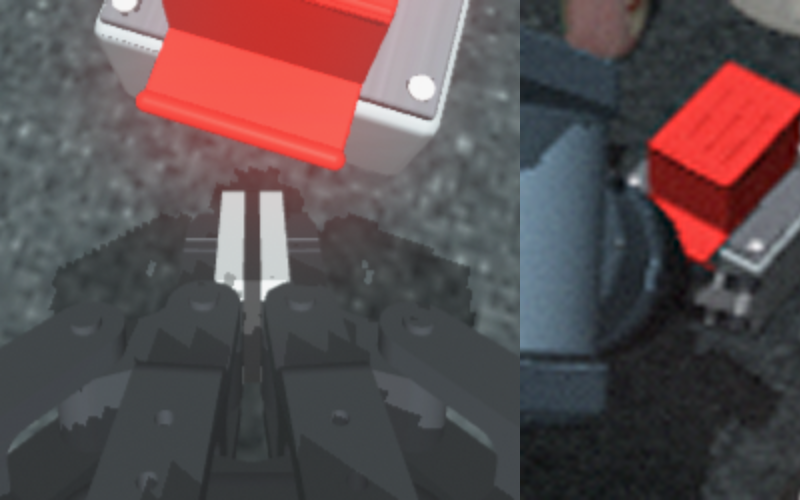

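The wrist view shows the fingertip end at about (286,265), still just short of the lip edge, which runs from (230,222) to (330,252). I measure both in the same camera.

```bash
python3 - <<'E'
from h import *
w=cam('wrist');o=ctrl.get_obs();M=rot(o['eef_rot']).as_matrix()
print('lip from wrist',cast(w,[[230,222],[330,253]],.0625).round(4))
for a in(.011,0,-.011):
  P=o['eef_pos']+.008*M[:,2]+a*M[:,0];print(a,P.round(4),proj(w,P).round(1))
E
```

```text
lip from wrist [[0.5132 0.2255 0.0625]
 [0.5129 0.1781 0.0625]]
0.011 [0.5167 0.1996 0.0423] [[286.3 242.3]]
0 [0.5084 0.197  0.0356] [[286.3 261.8]]
-0.011 [0.5001 0.1944 0.0288] [[286.2 280.6]]
```

```bash
python3 -m pendant '[[0.012,0,0,0,0,0],[0.012,0,0,0,0,0],[0.011,0,0,0,0,0],[0,0,0,0,0,0],[0,0,0.03,0,0,0],[0,0,0.03,0,0,0],[0,0,0.03,0,0,0],[0,0,0.03,0,0,0],[0,0,0,0,0,0],[0,0,0,0,0,0]]'
python3 - <<'E'
from h import *
st()
w=cam('wrist');s=cam('scene')
A=cv2.resize(w['color'][170:420,160:420],None,fx=2,fy=2);B=cv2.resize(s['color'][175:275,255:315],(300,500),interpolation=cv2.INTER_CUBIC)
cv2.imwrite('pics/w3.png',np.hstack([A[:500],B])[:, :800])
print('if shut, lip at',proj(w,[[.513,.2255,.0625],[.513,.178,.0625]]).round(0))
E
```

```text
time_s: 9.35
eef_pos: [0.5109, 0.1955, 0.0658]
eef_rot: [-0.049, 0.935, 0.143, 0.322]
wrist_force: [-0.2, -0.1, 0.1]
opening: -0.003
grasp_force: 0.0
t 9.35 pos [0.5109 0.1955 0.0658] z [ 0.587  0.184 -0.788] y [ 0.299 -0.954  0.   ] q [0.05 0.04 2.31 0.84 0.21 0.55] F [-0.2 -0.1  0.1] op -0.0
if shut, lip at [[232. 249.]
 [321. 277.]]
```

View pics/w3.png

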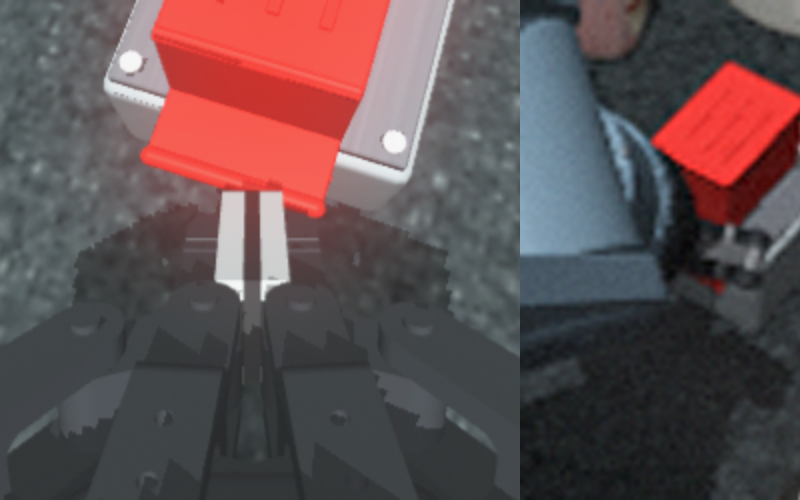

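The finger now covers the lip edge in the wrist view, and the lip hasn't moved (edge still at the shut position), so the tip is in front of it rather than under it. I need the true tip position, so I compare hypotheses with the scene view.

```bash
python3 - <<'E'
from h import *
print(ctrl.finger_overhang)
s=cam('scene');w=cam('wrist');o=ctrl.get_obs();M=rot(o['eef_rot']).as_matrix()
A=cv2.resize(s['color'][185:260,265:345],(800,750),interpolation=cv2.INTER_CUBIC)
for sx in(.008,-.003,-.015):
  for a in(.011,0,-.011):
    for b in(-.0065,.0065):
      P=o['eef_pos']+sx*M[:,2]+a*M[:,0]+b*M[:,1];p=proj(s,P)[0];print(sx,a,b,P.round(3),'scene crop',((p-[265,185])*10).round(0),'wrist',proj(w,P)[0].round(0))
cv2.imwrite('pics/s3.png',A[:600])
E
```

```text
0.008
0.008 0.011 -0.0065 [0.522 0.206 0.066] scene crop [194. 334.] wrist [273. 242.]
0.008 0.011 0.0065 [0.526 0.193 0.066] scene crop [245. 346.] wrist [299. 242.]
0.008 0 -0.0065 [0.514 0.203 0.059] scene crop [184. 378.] wrist [274. 262.]
0.008 0 0.0065 [0.517 0.191 0.059] scene crop [235. 390.] wrist [299. 262.]
0.008 -0.011 -0.0065 [0.505 0.201 0.053] scene crop [173. 422.] wrist [274. 281.]
0.008 -0.011 0.0065 [0.509 0.188 0.053] scene crop [224. 434.] wrist [298. 281.]
-0.003 0.011 -0.0065 [0.515 0.204 0.075] scene crop [186. 330.] wrist [273. 252.]
-0.003 0.011 0.0065 [0.519 0.191 0.075] scene crop [237. 343.] wrist [300. 252.]
-0.003 0 -0.0065 [0.507 0.201 0.068] scene crop [175. 375.] wrist [273. 272.]
-0.003 0 0.0065 [0.511 0.189 0.068] scene crop [226. 387.] wrist [300. 272.]
-0.003 -0.011 -0.0065 [0.499 0.199 0.061] scene crop [164. 419.] wrist [273. 292.]
-0.003 -0.011 0.0065 [0.503 0.186 0.061] scene crop [216. 431.] wrist [299. 292.]
-0.015 0.011 -0.0065 [0.508 0.202 0.084] scene crop [176. 326.] wrist [272. 263.]
-0.015 0.011 0.0065 [0.512 0.189 0.084] scene crop [228. 338.] wrist [301. 263.]
-0.015 0 -0.0065 [0.5   0.199 0.077] scene crop [165. 371.] wrist [272. 285.]
-0.015 0 0.0065 [0.504 0.187 0.077] scene crop [217. 383.] wrist [300. 285.]
-0.015 -0.011 -0.0065 [0.492 0.196 0.071] scene crop [154. 416.] wrist [272. 306.]
-0.015 -0.011 0.0065 [0.496 0.184 0.071] scene crop [207. 428.] wrist [300. 306.]
```

View pics/s3.png

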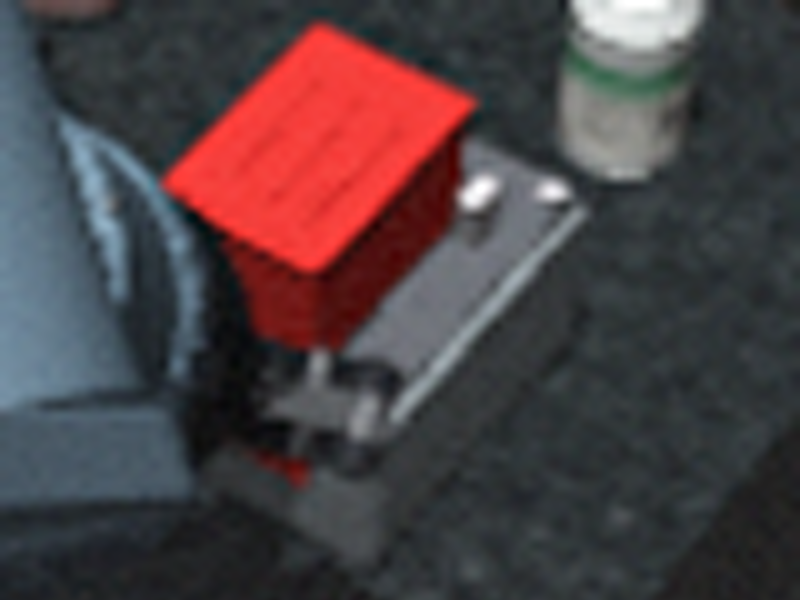

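The view doesn't settle it: only the right knuckle is seen, at (330,400). I'll back off, go lower, and come farther in under the lip.

```bash
python3 -m pendant '[[-0.08,0,0,0,0,0],[0,0,-0.06,0,0,0],[0,0,-0.07,0,0,0],[0,0,-0.06,0,0,0],[0.04,0,0,0,0,0],[0.04,0,0,0,0,0],[0.02,0,0,0,0,0],[0.012,0,0,0,0,0],[0,0,0,0,0,0],[0,0,0,0,0,0]]'
python3 - <<'E'
from h import *
st()
w=cam('wrist');im=w['color'][170:300,200:380]
cv2.imwrite('pics/w4.png',cv2.resize(im,None,fx=4,fy=4))
print('if shut, lip at',((proj(w,[[.513,.2255,.0625],[.513,.178,.0625]])-[200,170])*4).round(0))
E
```

```text
time_s: 10.8
eef_pos: [0.5172, 0.1955, 0.028]
eef_rot: [-0.049, 0.935, 0.143, 0.322]
wrist_force: [0.0, 0.3, -0.4]
opening: -0.001
grasp_force: 0.0
t 10.8 pos [0.5172 0.1955 0.028 ] z [ 0.587  0.184 -0.788] y [ 0.299 -0.954  0.001] q [ 0.05  0.17  2.3   1.4   0.16 -0.03] F [ 0.   0.3 -0.4] op -0.0
if shut, lip at [[ 52. 290.]
 [502. 430.]]
```

View pics/w4.png

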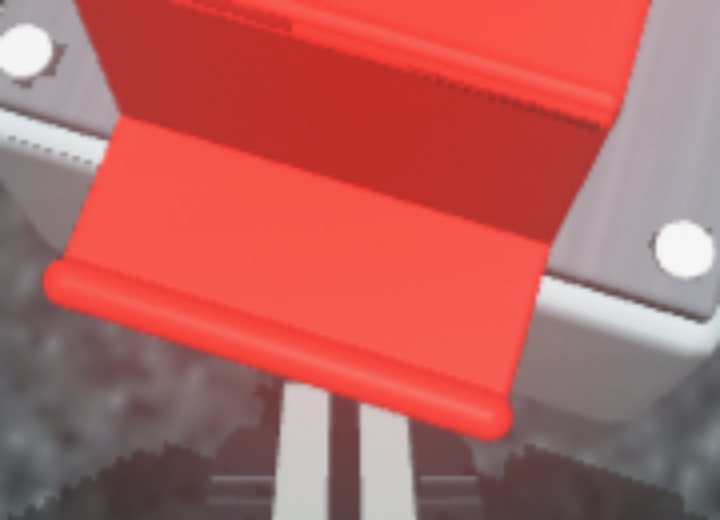

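The finger now disappears beneath the lip, whose edge cuts the white pads at about (310,380)-(410,415). I lift.

```bash
python3 -m pendant '[[0,0,0.03,0,0,0],[0,0,0.03,0,0,0],[0,0,0.03,0,0,0],[0,0,0.03,0,0,0],[0,0,0.03,0,0,0],[0,0,0.03,0,0,0],[0,0,0.03,0,0,0],[0,0,0.03,0,0,0],[0,0,0.02,0,0,0],[0,0,0,0,0,0]]'
python3 - <<'E'
from h import *
st()
w=cam('wrist');im=w['color'][150:300,190:390]
cv2.imwrite('pics/w5.png',cv2.resize(im,None,fx=3,fy=3))
print('if shut, lip at',((proj(w,[[.513,.2255,.0625],[.513,.178,.0625]])-[190,150])*3).round(0))
E
```

```text
time_s: 12.1
eef_pos: [0.5174, 0.1955, 0.0802]
eef_rot: [-0.049, 0.935, 0.143, 0.322]
wrist_force: [0.4, 0.0, 0.6]
opening: -0.001
grasp_force: 0.2
t 12.1 pos [0.5174 0.1955 0.0802] z [ 0.588  0.184 -0.788] y [ 0.299 -0.954  0.001] q [0.05 0.01 2.3  0.7  0.24 0.68] F [0.4 0.  0.6] op -0.0
if shut, lip at [[125. 349.]
 [375. 428.]]
```

View pics/w5.png

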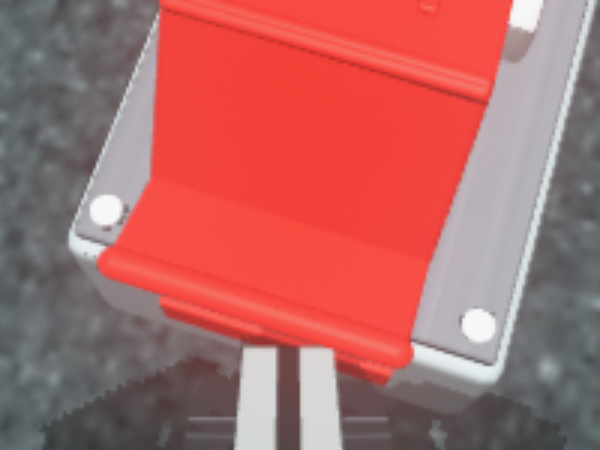

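The guard is lifting: the lip edge sits about 27 px above its shut position, on the pad ends. I continue along the arc.

```bash
python3 -m pendant '[[0.01,0,0.026,0,0,0],[0.007,0,0.026,0,0,0],[0.008,0,0.026,0,0,0],[0.009,0,0.026,0,0,0],[0.011,0,0.026,0,0,0],[0.013,0,0.026,0,0,0],[0.015,0,0.026,0,0,0],[0.017,0,0.026,0,0,0],[0,0,0,0,0,0],[0,0,0,0,0,0]]'
python3 - <<'E'
from h import *
st()
w=cam('wrist');s=cam('scene')
A=cv2.resize(w['color'][100:300,180:400],None,fx=2,fy=2);B=cv2.resize(s['color'][175:255,255:335],(400,400),interpolation=cv2.INTER_CUBIC)
cv2.imwrite('pics/w6.png',np.hstack([A[:400],B])[:, :800])
E
```

```text
time_s: 13.4
eef_pos: [0.5352, 0.1955, 0.1214]
eef_rot: [-0.049, 0.935, 0.143, 0.322]
wrist_force: [0.1, 1.0, 0.4]
opening: 0.001
grasp_force: 0.0
t 13.4 pos [0.5352 0.1955 0.1214] z [ 0.587  0.184 -0.788] y [ 0.299 -0.954  0.   ] q [ 0.05 -0.05  2.24  0.48  0.34  0.91] F [0.1 1.  0.4] op 0.0
```

View pics/w6.png

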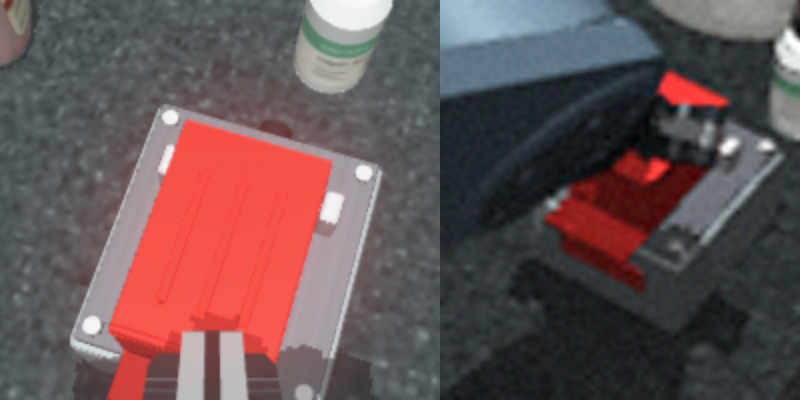

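The guard has slipped back shut, with the finger now above it. Picture budget is used up, so I go on numerically. From the last lifted view I work out the guard angle, and from that the true finger contact point.

```bash
cat >> h.py <<'E'
HX,HZ,CY=.598,.070,.2015
def gp(x,z,th,y=0): # guard point, box coords (m) when shut -> world at angle th
    dx,dz=x-.019,z-.070
    return np.array([HX+dx*np.cos(th)+dz*np.sin(th),CY+y,HZ-dx*np.sin(th)+dz*np.cos(th)])
E
python3 - <<'E'
from h import *
w=cam('wrist');o=ctrl.get_obs()
w['t']=w['t']+np.array([.5174,.1955,.0802])-o['eef_pos']
for th in np.arange(0,.6,.05):
  print(round(th,2),gp(-.0645,.0645,th).round(4),proj(w,[gp(-.067,.0645,th,.0235),gp(-.067,.0645,th,-.0235)]).round(0).tolist())
print('seen lip front L (225,238) R (326,268)')
M=rot(o['eef_rot']).as_matrix()
for a,s in((.011,-.015),(.006,-.006),(0,.007)):
  print(a,s,(np.array([.5174,.1955,.0802])+a*M[:,0]+s*M[:,2]).round(4))
E
```

```text
0.0 [0.5145 0.2015 0.0645] [[231.0, 268.0], [315.0, 294.0]]
0.05 [0.5143 0.2015 0.0687] [[230.0, 266.0], [315.0, 294.0]]
0.1 [0.5144 0.2015 0.0729] [[229.0, 265.0], [316.0, 293.0]]
0.15 [0.5146 0.2015 0.077 ] [[228.0, 263.0], [317.0, 291.0]]
0.2 [0.5151 0.2015 0.0812] [[227.0, 260.0], [318.0, 289.0]]
0.25 [0.5157 0.2015 0.0853] [[226.0, 257.0], [319.0, 287.0]]
0.3 [0.5166 0.2015 0.0894] [[225.0, 254.0], [320.0, 284.0]]
0.35 [0.5177 0.2015 0.0935] [[224.0, 249.0], [322.0, 280.0]]
0.4 [0.5189 0.2015 0.0975] [[224.0, 245.0], [324.0, 276.0]]
0.45 [0.5204 0.2015 0.1014] [[224.0, 239.0], [325.0, 271.0]]
0.5 [0.5221 0.2015 0.1052] [[223.0, 233.0], [328.0, 265.0]]
0.55 [0.5239 0.2015 0.109 ] [[224.0, 227.0], [330.0, 259.0]]
seen lip front L (225,238) R (326,268)
0.011 -0.015 [0.5169 0.1953 0.0988]
0.006 -0.006 [0.5184 0.1958 0.0886]
0 0.007 [0.5215 0.1968 0.0747]
```

At the lifted view the guard was at about 0.47 rad, so the real contact edge is about 19 mm above the TCP in this attitude. My arc was too steep. I redo it with the corrected path.

```bash
python3 -m pendant '[[-0.14,0,0,0,0,0],[-0.14,0,0,0,0,0],[-0.145,0,0,0,0,0],[0,0.015,-0.12,0,0,0],[0,0.015,-0.12,0,0,0],[0,0,-0.12,0,0,0],[0,0,-0.107,0,0,0],[0.1,0,0,0,0,0],[0.1,0,0,0,0,0],[0.08,0,0,0,0,0]]'
python3 - <<'E'
from h import *
st();need([.518,.2015,.028],52,.3)
E
```

```text
time_s: 14.8
eef_pos: [0.508, 0.2047, 0.0446]
eef_rot: [-0.053, 0.934, 0.145, 0.323]
wrist_force: [-0.4, -0.8, 0.3]
opening: -0.001
grasp_force: 0.0
t 14.8 pos [0.508  0.2047 0.0446] z [ 0.588  0.193 -0.785] y [ 0.305 -0.952 -0.006] q [0.07 0.11 2.31 1.17 0.16 0.22] F [-0.4 -0.8  0.3] op -0.0
need shift [ 0.05  -0.016 -0.083] turn [-0.005  0.002 -0.006]
```

```bash
python3 -m pendant '[[-0.06,-0.01,0,0,0,0],[0,-0.006,-0.045,0,0,0],[0,0,-0.04,0,0,0],[0.04,0,0,-0.005,0.002,-0.006],[0.04,0,0,0,0,0],[0.03,0,0,0,0,0],[0,0,0.04,0,0,0],[0,0,0.04,0,0,0],[0,0,0.03,0,0,0],[0,0,0,0,0,0]]'
cat >> h.py <<'E'
def guard():
    # fit guard angle by comparing red mask with projected guard outline points (simple 1-D scan)
    w=cam('wrist');m=red(w['color']);res=[]
    for th in np.arange(0,1.76,.05):
        L=[gp(-.067,.0645,th,.0235),gp(-.067,.0645,th,-.0235)];p=proj(w,L)
        res.append((round(th,2),p.round(0).tolist()))
    return w,m,res
def lip():
    w=cam('wrist');m=red(w['color']);n,lab,stt,_=cv2.connectedComponentsWithStats(m);k=1+np.argmax(stt[1:,4]);m=(lab==k)
    out={c:int(np.where(m[:,c])[0].max()) for c in range(200,381,10) if m[:,c].any()}
    print('lowest red row per col',out)
    for th in np.arange(0,1.8,.1):
        p=proj(w,[gp(-.067,.062,th,.0235),gp(-.067,.062,th,-.0235)]);print(round(th,1),p.round(0).astype(int).tolist(),end=' ')
    print()
E
python3 -c "
from h import *
st();lip()"
```

```text
time_s: 16.05
eef_pos: [0.5172, 0.2017, 0.0501]
eef_rot: [-0.049, 0.935, 0.142, 0.322]
wrist_force: [-0.1, 0.1, 0.1]
opening: -0.001
grasp_force: 0.3
t 16.05 pos [0.5172 0.2017 0.0501] z [ 0.588  0.182 -0.788] y [ 0.296 -0.955  0.001] q [0.07 0.11 2.29 1.   0.17 0.39] F [-0.1  0.1  0.1] op -0.0
lowest red row per col {230: 253, 240: 256, 250: 260, 260: 263, 270: 266, 280: 269, 290: 272, 300: 275, 310: 279, 320: 282, 330: 285, 340: 282, 350: 236, 360: 217, 370: 196, 380: 152}
0.0 [[235, 261], [333, 291]] 0.1 [[232, 258], [335, 290]] 0.2 [[230, 252], [338, 286]] 0.3 [[228, 244], [342, 280]] 0.4 [[226, 234], [347, 271]] 0.5 [[225, 220], [353, 258]] 0.6 [[226, 202], [360, 242]] 0.7 [[227, 182], [368, 223]] 0.8 [[229, 158], [377, 200]] 0.9 [[233, 131], [387, 174]] 1.0 [[238, 102], [398, 144]] 1.1 [[244, 71], [408, 113]] 1.2 [[252, 40], [419, 81]] 1.3 [[260, 8], [429, 48]] 1.4 [[269, -22], [438, 17]] 1.5 [[278, -49], [446, -12]] 1.6 [[287, -72], [452, -38]] 1.7 [[296, -92], [457, -59]]
```

```bash
python3 -m pendant '[[0,0,0.055,0,0,0],[0,0,0.055,0,0,0],[0.023,0,0.014,0,0,0],[0.023,0,0.014,0,0,0],[0.019,0,0.034,0,0,0],[0.019,0,0.034,0,0,0],[0.028,0,0.033,0,0,0],[0.028,0,0.033,0,0,0],[0,0,0,0,0,0],[0,0,0,0,0,0]]'
python3 -c "
from h import *
st();lip()"
```

```text
time_s: 17.35
eef_pos: [0.5449, 0.2016, 0.1038]
eef_rot: [-0.049, 0.935, 0.142, 0.321]
wrist_force: [-0.1, 0.3, 0.4]
opening: 0.002
grasp_force: 0.0
t 17.35 pos [0.5449 0.2016 0.1038] z [ 0.587  0.182 -0.789] y [ 0.296 -0.955  0.   ] q [0.07 0.02 2.22 0.52 0.29 0.88] F [-0.1  0.3  0.4] op 0.0
lowest red row per col {230: 252, 240: 256, 250: 259, 260: 262, 270: 266, 280: 269, 290: 272, 300: 275, 310: 278, 320: 282, 330: 285, 340: 282, 350: 232, 360: 202}
0.0 [[231, 324], [309, 349]] 0.1 [[229, 324], [309, 351]] 0.2 [[227, 322], [311, 350]] 0.3 [[225, 319], [312, 348]] 0.4 [[224, 314], [315, 344]] 0.5 [[223, 307], [318, 338]] 0.6 [[223, 298], [322, 330]] 0.7 [[224, 286], [326, 319]] 0.8 [[226, 272], [331, 306]] 0.9 [[228, 256], [337, 290]] 1.0 [[232, 238], [343, 272]] 1.1 [[236, 219], [349, 253]] 1.2 [[241, 198], [356, 232]] 1.3 [[247, 178], [363, 211]] 1.4 [[253, 157], [369, 189]] 1.5 [[259, 136], [375, 168]] 1.6 [[266, 117], [380, 148]] 1.7 [[273, 100], [385, 130]]
```

The guard is at about 0.93 rad, as planned. On past the balance point.

```bash
python3 -m pendant '[[0.024,0,0.04,0,0,0],[0.031,0,0.0225,0,0,0],[0.034,0,0.02,0,0,0],[0.036,0,0.016,0,0,0],[0.037,0,0.012,0,0,0],[0.038,0,0.009,0,0,0],[0.03,0,0.005,0,0,0],[0,0,0,0,0,0],[0,0,0,0,0,0],[0,0,0,0,0,0]]'
python3 -c "
from h import *
st();lip()"
```

```text
time_s: 18.65
eef_pos: [0.5908, 0.2017, 0.1288]
eef_rot: [-0.049, 0.935, 0.142, 0.321]
wrist_force: [0.0, 0.2, -0.3]
opening: -0.003
grasp_force: 0.0
t 18.65 pos [0.5908 0.2017 0.1288] z [ 0.587  0.182 -0.789] y [ 0.296 -0.955  0.   ] q [0.06 0.06 2.11 0.44 0.36 0.97] F [ 0.   0.2 -0.3] op -0.0
lowest red row per col {250: 245, 260: 258, 270: 240, 280: 243, 290: 246, 300: 249, 310: 252, 320: 256, 330: 277, 340: 258, 350: 243}
0.0 [[211, 400], [285, 426]] 0.1 [[208, 403], [285, 431]] 0.2 [[205, 405], [285, 434]] 0.3 [[203, 405], [286, 435]] 0.4 [[201, 404], [287, 435]] 0.5 [[200, 401], [289, 432]] 0.6 [[199, 395], [291, 428]] 0.7 [[199, 387], [294, 421]] 0.8 [[200, 377], [298, 412]] 0.9 [[201, 365], [302, 400]] 1.0 [[204, 350], [307, 386]] 1.1 [[207, 334], [313, 370]] 1.2 [[212, 316], [319, 351]] 1.3 [[217, 297], [324, 332]] 1.4 [[223, 277], [330, 312]] 1.5 [[229, 258], [336, 291]] 1.6 [[236, 238], [342, 271]] 1.7 [[242, 220], [347, 251]]
```

The guard is laid back. I check this numerically, and also read the fingertip's outline (pad end) against the red background.

```bash
python3 - <<'E'
from h import *
w=cam('wrist');im=w['color']
for c in(262,272,279,286,293,300,310): print(c,[tuple(int(v) for v in im[r,c]) for r in range(236,276,3)])
t=cam('top');m=red(t['color']);ys,xs=np.where(m[130:240,240:320]);print('top red',len(xs),xs.min()+240,xs.max()+240,ys.min()+130,ys.max()+130)
s=cam('scene');m=red(s['color']);ys,xs=np.where(m[150:260,250:345]);print('scene red',len(xs),xs.min()+250,xs.max()+250,ys.min()+150,ys.max()+150)
for th in(1.3,1.75):print(th,proj(t,[gp(-.0645,.0645,th)]),proj(s,[gp(-.0645,.0645,th,.0235),gp(-.0645,.0645,th,-.0235),gp(-.046,.102,th)]).round(0).tolist())
E
```

```text
262 [(51, 55, 191), (48, 50, 148), (47, 48, 127), (48, 49, 127), (47, 49, 126), (49, 50, 126), (49, 50, 124), (98, 97, 113), (164, 157, 158), (200, 200, 203), (245, 245, 245), (238, 238, 239), (173, 169, 166), (172, 165, 162)]
272 [(51, 55, 193), (52, 55, 193), (129, 126, 172), (170, 163, 168), (170, 163, 167), (170, 163, 166), (169, 162, 164), (169, 162, 164), (107, 103, 111), (107, 103, 110), (180, 180, 178), (192, 192, 190), (192, 192, 189), (193, 193, 189)]
279 [(51, 55, 195), (51, 55, 193), (52, 56, 193), (161, 155, 164), (165, 160, 166), (165, 160, 164), (114, 111, 121), (106, 103, 113), (106, 103, 112), (107, 103, 112), (180, 180, 177), (192, 192, 189), (193, 193, 190), (192, 192, 189)]
286 [(51, 55, 197), (51, 56, 195), (52, 55, 194), (52, 56, 197), (166, 161, 166), (120, 117, 128), (105, 103, 116), (105, 103, 115), (106, 103, 114), (105, 103, 112), (65, 65, 81), (66, 65, 80), (67, 65, 79), (66, 65, 76)]
293 [(50, 55, 199), (50, 55, 197), (50, 55, 195), (51, 54, 194), (81, 82, 189), (120, 116, 130), (108, 105, 120), (110, 107, 119), (109, 106, 117), (108, 104, 114), (181, 181, 180), (193, 193, 191), (192, 192, 190), (192, 192, 189)]
300 [(50, 54, 200), (50, 55, 199), (50, 55, 197), (51, 55, 194), (51, 54, 193), (156, 150, 187), (172, 165, 170), (172, 165, 170), (110, 106, 119), (109, 106, 116), (180, 180, 180), (192, 192, 191), (192, 192, 190), (192, 192, 190)]
310 [(46, 49, 162), (50, 55, 201), (50, 55, 198), (52, 56, 197), (50, 55, 194), (51, 54, 193), (154, 148, 182), (168, 162, 166), (170, 165, 167), (171, 165, 168), (172, 166, 168), (170, 163, 164), (107, 104, 111), (107, 103, 109)]
top red 332 268 289 137 173
scene red 285 279 332 168 232
1.3 [[278.14178172 186.09548032]] [[289.0, 179.0], [306.0, 187.0], [307.0, 176.0]]
1.75 [[278.13917133 169.97807749]] [[298.0, 169.0], [315.0, 177.0], [313.0, 173.0]]
```

The fingertip ends cleanly at row 265 against the grey panel, and the top view puts the lip at row ~170, so the guard rests at 1.75. Now I come down in front of the toggle.

```bash
python3 -m pendant '[[-0.09,0,0,0,0,0],[-0.1,0,0,0,0,0],[-0.1,0,0,0,0,0],[0,0,-0.06,0,0,0],[0,0,-0.07,0,0,0],[0,0,-0.07,0,0,0],[0,0,-0.06,0,0,0],[0,0,0,0,0,0],[0,0,0,0,0,0],[0,0,0,0,0,0]]'
python3 - <<'E'
from h import *
st();w=cam('wrist');im=w['color']
m=((im.min(2)>200)).astype(np.uint8);n,l,S_,C=cv2.connectedComponentsWithStats(m)
print('white blobs',[(C[i].round(0).tolist(),S_[i].tolist()) for i in range(1,n) if S_[i,4]>40])
for x in(.554,.568,.582):print(x,proj(w,[[x,.2015,.087]]).round(0),end=' ')
print([ (r,im[r,286].tolist()) for r in range(190,272,6)])
E
```

```text
time_s: 20.1
eef_pos: [0.5337, 0.2017, 0.0778]
eef_rot: [-0.048, 0.935, 0.142, 0.322]
wrist_force: [-0.6, -0.3, 0.6]
opening: 0.001
grasp_force: 0.0
t 20.1 pos [0.5337 0.2017 0.0778] z [ 0.589  0.182 -0.788] y [ 0.296 -0.955  0.001] q [0.07 0.06 2.25 0.68 0.23 0.71] F [-0.6 -0.3  0.6] op 0.0
white blobs [([540.0, 136.0], [516, 112, 44, 51, 1811]), ([270.0, 126.0], [266, 122, 10, 9, 72]), ([271.0, 149.0], [264, 140, 14, 19, 188]), ([89.0, 155.0], [84, 151, 11, 10, 77]), ([319.0, 165.0], [283, 152, 73, 28, 675]), ([80.0, 248.0], [34, 154, 73, 157, 723]), ([386.0, 158.0], [381, 154, 11, 9, 78]), ([379.0, 227.0], [363, 159, 33, 134, 229]), ([369.0, 176.0], [360, 167, 17, 20, 217]), ([52.0, 179.0], [45, 170, 15, 19, 207]), ([303.0, 218.0], [288, 203, 32, 31, 791]), ([224.0, 248.0], [219, 243, 11, 11, 100]), ([237.0, 267.0], [212, 255, 52, 21, 218]), ([275.0, 290.0], [268, 267, 14, 48, 552]), ([296.0, 290.0], [290, 267, 14, 47, 534]), ([354.0, 288.0], [349, 283, 11, 10, 84]), ([55.0, 293.0], [50, 287, 12, 13, 110])]
0.554 [[299. 227.]] 0.568 [[307. 201.]] 0.582 [[314. 177.]] [(190, [192, 185, 178]), (196, [190, 182, 177]), (202, [190, 183, 176]), (208, [190, 184, 177]), (214, [192, 186, 180]), (220, [193, 188, 180]), (226, [191, 184, 177]), (232, [190, 185, 176]), (238, [190, 185, 176]), (244, [190, 184, 176]), (250, [192, 184, 178]), (256, [194, 189, 180]), (262, [130, 126, 121]), (268, [84, 83, 82])]
```

The white ball shows at (303,218), next to the predicted (299,227). I push it to the rear in stages and watch the force.

```bash
python3 -m pendant '[[0.025,0,0,0,0,0],[0.025,0,0,0,0,0],[0.025,0,0,0,0,0],[0.025,0,0,0,0,0],[0.025,0,0,0,0,0],[0.025,0,0,0,0,0],[0.02,0,0,0,0,0],[0.02,0,0,0,0,0],[0,0,0,0,0,0],[0,0,0,0,0,0]]'
cat >> h.py <<'E'
def ball():
    st();w=cam('wrist');im=w['color']
    m=((im.min(2)>200)).astype(np.uint8);m[262:]=0;n,l,S_,C=cv2.connectedComponentsWithStats(m)
    for i in range(1,n):
        if S_[i,4]>100 and 240<C[i,0]<360: print(C[i].round(0).tolist(),S_[i].tolist(),cast(w,C[i],.087).round(4))
    for x in(.554,.568,.582):print(x,proj(w,[[x,.2015,.087]]).round(0),end=' ')
    print()
E
python3 -c "
from h import *
ball()"
```

```text
time_s: 21.4
eef_pos: [0.573, 0.2014, 0.0786]
eef_rot: [-0.048, 0.934, 0.141, 0.323]
wrist_force: [0.1, -0.1, 5.0]
opening: 0.002
grasp_force: 2.0
t 21.4 pos [0.573  0.2014 0.0786] z [ 0.591  0.181 -0.786] y [ 0.295 -0.955  0.001] q [0.06 0.14 2.17 0.67 0.23 0.72] F [ 0.1 -0.1  5. ] op 0.0
[258.0, 10.0] [191, 0, 160, 26, 2188] [[0.7216 0.2658 0.087 ]]
[247.0, 212.0] [241, 201, 12, 21, 192] [[0.5932 0.2279 0.087 ]]
[299.0, 229.0] [261, 214, 77, 31, 767] [[0.5925 0.2009 0.087 ]]
[352.0, 242.0] [342, 232, 18, 22, 248] [[0.5935 0.1746 0.087 ]]
[286.0, 258.0] [276, 254, 20, 8, 116] [[0.5765 0.2028 0.087 ]]
0.554 [[274. 306.]] 0.568 [[283. 276.]] 0.582 [[292. 248.]]
```

There is 5 N upward: the tilted end face rides on the ball, which is near mid travel. I lift, back off, and go in 14 mm lower so that the finger's front face does the pushing.

```bash
python3 -m pendant '[[0,0,0.06,0,0,0],[-0.1,0,0,0,0,0],[-0.1,0,0,0,0,0],[0,0,-0.065,0,0,0],[0,0,-0.065,0,0,0],[0,0,0,0,0,0],[0.03,0,0,0,0,0],[0.03,0,0,0,0,0],[0.03,0,0,0,0,0],[0,0,0,0,0,0]]'
python3 -c "
from h import *
ball()"
```

```text
time_s: 22.7
eef_pos: [0.5501, 0.2015, 0.0635]
eef_rot: [-0.048, 0.935, 0.141, 0.322]
wrist_force: [-0.1, 1.2, -0.2]
opening: -0.001
grasp_force: 0.0
t 22.7 pos [0.5501 0.2015 0.0635] z [ 0.589  0.182 -0.788] y [ 0.296 -0.955  0.001] q [0.07 0.13 2.22 0.8  0.2  0.59] F [-0.1  1.2 -0.2] op -0.0
[260.0, 163.0] [252, 152, 14, 21, 216] [[0.5911 0.2276 0.087 ]]
[313.0, 180.0] [273, 165, 80, 31, 822] [[0.5898 0.201  0.087 ]]
[301.0, 210.0] [290, 199, 23, 22, 399] [[0.5741 0.2019 0.087 ]]
[295.0, 241.0] [278, 223, 36, 33, 721] [[0.5591 0.2003 0.087 ]]
0.554 [[289. 251.]] 0.568 [[298. 222.]] 0.582 [[307. 194.]]
```

The ball is now seen at (301,210), x ≈ 0.573, about half way over. Now the low push.

```bash
python3 -m pendant '[[0.02,0,0,0,0,0],[0.02,0,0,0,0,0],[0.02,0,0,0,0,0],[0.02,0,0,0,0,0],[0.02,0,0,0,0,0],[0.02,0,0,0,0,0],[0.015,0,0,0,0,0],[0.01,0,0,0,0,0],[0,0,0,0,0,0],[0,0,0,0,0,0]]'
python3 -c "
from h import *
ball()"
```

```text
time_s: 24.0
eef_pos: [0.5764, 0.202, 0.0626]
eef_rot: [-0.049, 0.935, 0.142, 0.321]
wrist_force: [-20.2, -6.2, 17.5]
opening: -0.005
grasp_force: 13.6
t 24.0 pos [0.5764 0.202  0.0626] z [ 0.586  0.183 -0.789] y [ 0.297 -0.955 -0.001] q [0.06 0.18 2.16 0.77 0.21 0.62] F [-20.2  -6.2  17.5] op -0.0
[265.0, 2.0] [226, 0, 78, 7, 318] [[0.7138 0.2577 0.087 ]]
[244.0, 205.0] [236, 194, 14, 22, 225] [[0.5946 0.2278 0.087 ]]
[300.0, 223.0] [258, 207, 84, 34, 919] [[0.5938 0.201  0.087 ]]
[358.0, 238.0] [350, 227, 17, 24, 294] [[0.5948 0.1747 0.087 ]]
[291.0, 247.0] [280, 234, 23, 28, 492] [[0.5823 0.2018 0.087 ]]
0.554 [[271. 312.]] 0.568 [[281. 279.]] 0.582 [[291. 248.]]
```

The toggle is at its stop (ball at x = 0.582) and the force has risen to 20 N. Back off and rise, then check that the box hasn't shifted.

```bash
python3 -m pendant '[[-0.05,0,0,0,0,0],[-0.1,0,0,0,0,0],[-0.1,0,0.02,0,0,0],[-0.1,0,0.1,0,0,0],[-0.1,0,0.15,0,0,0],[-0.05,0,0.15,0,0,0],[0,0,0.15,0,0,0],[0,0,0.1,0,0,0],[0,0,0,0,0,0],[0,0,0,0,0,0]]'
python3 - <<'E'
from h import *
ball();t=cam('top');im=t['color']
# screws on box in top view
g=cv2.cvtColor(im,cv2.COLOR_BGR2GRAY)
for n,p in(('RL',(264,172)),('RR',(294,172)),('FL',(264,205)),('FR',(294,204))):
    x,y=p;a=g[y-5:y+6,x-5:x+6].astype(float);i=np.unravel_index(a.argmax(),a.shape);a=np.clip(a-a.max()*.75,0,None);yy,xx=np.mgrid[-5:6,-5:6]
    q=[x+(a*xx).sum()/a.sum(),y+(a*yy).sum()/a.sum()];print(n,np.round(q,1),a.max(),cast(t,q,.061).round(4))
m=((im.min(2)>215)).astype(np.uint8);n,l,S_,C=cv2.connectedComponentsWithStats(m)
print([(C[i].round(1).tolist(),S_[i,4],cast(t,C[i],.061).round(4)[0].tolist()) for i in range(1,n) if 255<C[i,0]<302 and 165<C[i,1]<215])
E
```

```text
time_s: 25.3
eef_pos: [0.4777, 0.2016, 0.196]
eef_rot: [-0.049, 0.935, 0.142, 0.321]
wrist_force: [-0.1, -0.7, -0.7]
opening: 0.004
grasp_force: 0.0
t 25.3 pos [0.4777 0.2016 0.196 ] z [ 0.587  0.182 -0.789] y [ 0.296 -0.955  0.   ] q [ 0.08 -0.36  2.3   0.25  0.57  1.18] F [-0.1 -0.7 -0.7] op 0.0
[268.0, 34.0] [233, 0, 90, 50, 129] [[0.7229 0.2974 0.087 ]]
[323.0, 171.0] [302, 164, 43, 14, 127] [[0.5896 0.2016 0.087 ]]
[314.0, 204.0] [305, 195, 19, 17, 112] [[0.5563 0.2009 0.087 ]]
0.554 [[313. 206.]] 0.568 [[317. 192.]] 0.582 [[321. 178.]] 
RL [264.4 171.6] 46.75 [[0.621  0.2371 0.061 ]]
RR [294.3 172.6] 46.0 [[0.6182 0.1626 0.061 ]]
FL [263.4 204.5] 48.5 [[0.5382 0.2391 0.061 ]]
FR [294.1 204.4] 48.25 [[0.5385 0.1631 0.061 ]]
[([279.0, 185.5], np.int32(2), [0.5858, 0.2006, 0.061])]
```

The box screws haven't moved and the ball is at x ≈ 0.582, so the toggle is on. Next I check the clearance behind the guard (jug, dropper) before going there with a vertical tool.

```bash
python3 - <<'E'
from ik import *
t=cam('top');s=cam('scene')
for z in(.05,.1,.15,.2,.25,.3): print(z,'jug top-view centre/near/right/cap',cast(t,[[248,103],[248,135],[280,103],[242,76]],z).round(3)[:,:2].tolist(),'scene cap',cast(s,[[320,92]],z).round(3)[:,:2].tolist(),'base',cast(s,[[318,178]],z).round(3)[0,:2])
print('dropper',cast(t,[[285,133]],.11),cast(s,[[327,199]],0),cast(s,[[331,168]],.112))
for p in([.665,.2015,.25],[.665,.2015,.107],[.61,.2015,.107]):print(ik(p,89.9,0,(.1,.5,1.6,0,1)))
need([.56,.2015,.26],90,np.pi)
E
```

```text
0.05 jug top-view centre/near/right/cap [[0.801, 0.28], [0.717, 0.279], [0.801, 0.198], [0.872, 0.296]] scene cap [[1.069, 0.441]] base [0.706 0.223]
0.1 jug top-view centre/near/right/cap [[0.785, 0.277], [0.704, 0.276], [0.785, 0.198], [0.853, 0.292]] scene cap [[1.0, 0.402]] base [0.659 0.197]
0.15 jug top-view centre/near/right/cap [[0.768, 0.273], [0.691, 0.272], [0.768, 0.197], [0.835, 0.288]] scene cap [[0.931, 0.362]] base [0.612 0.171]
0.2 jug top-view centre/near/right/cap [[0.752, 0.269], [0.678, 0.269], [0.752, 0.197], [0.816, 0.283]] scene cap [[0.862, 0.323]] base [0.565 0.145]
0.25 jug top-view centre/near/right/cap [[0.736, 0.265], [0.665, 0.265], [0.736, 0.196], [0.797, 0.279]] scene cap [[0.793, 0.284]] base [0.518 0.119]
0.3 jug top-view centre/near/right/cap [[0.72, 0.262], [0.652, 0.261], [0.72, 0.196], [0.778, 0.275]] scene cap [[0.724, 0.244]] base [0.472 0.093]
dropper [[0.70652053 0.18560938 0.11      ]] [[0.69509164 0.1839461  0.        ]] [[0.69847813 0.18308317 0.112     ]]
(array([ 0.12,  0.43,  1.23, -0.  ,  1.48]), 0.0)
(array([ 0.12,  0.55,  1.36, -0.  ,  1.23]), 0.0)
(array([ 0.13,  0.44,  1.52, -0.  ,  1.18]), 0.0)
need shift [ 0.412 -0.     0.322] turn [-0.589 -0.089  1.719]
```

```bash
python3 -m pendant '[[0.04,0,0.1,-0.031,0.101,0],[0.04,0,0.1,-0.031,0.101,0],[0.04,0,0.1,-0.031,0.101,0],[0.04,0,0.05,-0.031,0.101,0],[0.04,0,0,0,0,0.116],[0.04,0,0,0,0,0.116],[0.04,0,0,0,0,0.116],[0.04,0,0,0,0,0.116],[0.04,0,0,0,0,0.116],[0.04,0,0,0,0,0.116]]'
python3 -m pendant '[[0.03,0,0,0,0,0.116],[0.03,0,0,0,0,0.116],[0.03,0,0,0,0,0.116],[0.03,0,0,0,0,0.116],[0.03,0,0,0,0,0.116],[0.03,0,0,0,0,0.116],[0.03,0,0,0,0,0.116],[0.03,0,0,0,0,0.116],[0.03,0,0,0,0,0.116],[0,0,0,0,0,0]]'
python3 - <<'E'
from h import *
st();need([.662,.2015,.107],90,np.pi)
w=cam('wrist');im=w['color']
print('pad end rows',[(r,im[r,280].tolist()) for r in range(250,280,4)])
E
```

```text
time_s: 26.75
eef_pos: [0.5583, 0.2016, 0.2657]
eef_rot: [-0.001, 0.765, 0.644, -0.002]
wrist_force: [0.0, -0.4, -0.7]
opening: 0.002
grasp_force: 0.0
time_s: 28.0
eef_pos: [0.6122, 0.2015, 0.2657]
eef_rot: [-0.0, 0.055, 0.998, -0.001]
wrist_force: [0.1, -0.8, 0.7]
opening: 0.002
grasp_force: 0.0
t 28.0 pos [0.6122 0.2015 0.2657] z [-0.001 -0.002 -1.   ] y [ 0.11   0.994 -0.002] q [ 0.13  0.3   1.36 -0.    1.48 -1.33] F [ 0.1 -0.8  0.7] op 0.0
need shift [ 0.249 -0.    -0.793] turn [ 0.001 -0.     0.07 ]
pad end rows [(250, [35, 34, 42]), (254, [56, 58, 62]), (258, [34, 38, 65]), (262, [35, 38, 65]), (266, [98, 98, 96]), (270, [107, 106, 103]), (274, [106, 106, 103]), (278, [106, 106, 103])]
```

```bash
python3 - <<'E'
from h import *
w=cam('wrist');im=w['color']
m=(im.min(2)>165).astype(np.uint8);m[262:,240:330]=0;n,l,S_,C=cv2.connectedComponentsWithStats(m)
for i in range(1,n):
    if S_[i,4]>15 and 200<C[i,0]<370: print(C[i].round(1).tolist(),S_[i].tolist(),cast(w,C[i],.087).round(4)[0,:2],cast(w,C[i],.061).round(4)[0,:2])
for x,z in((.554,.086),(.568,.09),(.582,.086)):print(x,proj(w,[[x,.2015,z]]).round(0),end=' ')
E
```

```text
0.554 [[278. 121.]] 0.568 [[280. 137.]] 0.582 [[282. 151.]]
```

```bash
python3 -m pendant '[[0.06,0,-0.03,0,0,0.035],[0.06,0,-0.03,0,0,0.035],[0.06,0,-0.03,0,0,0],[0.06,0,-0.03,0,0,0],[0.02,0,-0.1,0,0,0],[0,0,-0.1,0,0,0],[0,0,-0.1,0,0,0],[0,0,-0.1,0,0,0],[0,0,0,0,0,0],[0,0,0,0,0,0]]'
python3 - <<'E'
from h import *
st();need([.662,.2015,.107],90,np.pi)
E
```

```text
time_s: 29.35
eef_pos: [0.6646, 0.2017, 0.1637]
eef_rot: [0.001, -0.001, 1.0, -0.001]
wrist_force: [0.9, 0.5, 1.1]
opening: -0.002
grasp_force: 0.0
t 29.35 pos [0.6646 0.2017 0.1637] z [ 0.002 -0.001 -1.   ] y [-0.002  1.    -0.001] q [ 0.12  0.49  1.33 -0.    1.33 -1.45] F [0.9 0.5 1.1] op -0.0
need shift [-0.013 -0.001 -0.283] turn [ 0.001  0.001 -0.001]
```

```bash
python3 -m pendant '[[0,0,-0.06,0,0,0],[0,0,-0.06,0,0,0],[0,0,-0.06,0,0,0],[0,0,-0.06,0,0,0],[0,0,-0.03,0,0,0],[-0.02,0,0,0,0,0],[-0.02,0,0,0,0,0],[-0.02,0,0,0,0,0],[-0.02,0,0,0,0,0],[0,0,0,0,0,0]]'
python3 - <<'E'
from h import *
st()
t=cam('top');m=red(t['color'])[130:230,255:300];ys,xs=np.where(m);print('top red rows',len(ys),ys.min()+130,ys.max()+130)
for th in(.5,1.0,1.3,1.5,1.75):print(th,proj(t,[gp(-.067,.0645,th),gp(-.046,.102,th)]).round(0).tolist())
E
```

```text
time_s: 30.6
eef_pos: [0.6481, 0.2017, 0.1094]
eef_rot: [0.001, -0.001, 1.0, -0.001]
wrist_force: [-0.1, 0.4, -0.2]
opening: -0.002
grasp_force: 0.1
t 30.6 pos [0.6481 0.2017 0.1094] z [ 0.001 -0.001 -1.   ] y [-0.002  1.    -0.001] q [ 0.13  0.51  1.41 -0.    1.22 -1.44] F [-0.1  0.4 -0.2] op -0.0
top red rows 318 159 175
0.5 [[278.0, 210.0], [278.0, 193.0]]
1.0 [[278.0, 197.0], [278.0, 178.0]]
1.3 [[278.0, 186.0], [278.0, 169.0]]
1.5 [[278.0, 179.0], [278.0, 164.0]]
1.75 [[278.0, 170.0], [278.0, 158.0]]
```

The guard has begun to tip (lip at row 175). I continue forward.

```bash
python3 -m pendant '[[-0.025,0,0,0,0,0],[-0.025,0,0,0,0,0],[-0.025,0,0,0,0,0],[-0.025,0,0,0,0,0],[-0.025,0,0,0,0,0],[-0.025,0,0,0,0,0],[-0.025,0,0,0,0,0],[0,0,0,0,0,0],[0,0,0,0,0,0],[0,0,0,0,0,0]]'
python3 - <<'E'
from h import *
st()
t=cam('top');m=red(t['color'])[130:230,255:300];ys,xs=np.where(m);print('top red rows',len(ys),ys.min()+130,ys.max()+130)
E
```

```text
time_s: 31.9
eef_pos: [0.6134, 0.2016, 0.109]
eef_rot: [0.001, -0.001, 1.0, -0.001]
wrist_force: [-0.3, 0.4, -0.1]
opening: -0.001
grasp_force: 0.0
t 31.9 pos [0.6134 0.2016 0.109 ] z [ 0.001 -0.001 -1.   ] y [-0.001  1.    -0.001] q [ 0.13  0.44  1.5  -0.    1.19 -1.44] F [-0.3  0.4 -0.1] op -0.0
top red rows 335 177 195
```

```bash
python3 -m pendant '[[-0.02,0,0.01,0,0,0],[-0.02,0,0.01,0,0,0],[-0.02,0,0.01,0,0,0],[-0.02,0,0.01,0,0,0],[0,0,0,0,0,0],[0,0,0,0,0,0],[0,0,0,0,0,0],[0,0,0,0,0,0],[0,0,0,0,0,0],[0,0,0,0,0,0]]'
python3 - <<'E'
from h import *
st()
t=cam('top');m=red(t['color'])[130:230,255:300];ys,xs=np.where(m);print('top red rows',len(ys),ys.min()+130,ys.max()+130)
E
```

```text
time_s: 33.2
eef_pos: [0.5972, 0.2016, 0.117]
eef_rot: [0.001, -0.001, 1.0, -0.001]
wrist_force: [0.5, -0.1, 0.2]
opening: 0.002
grasp_force: 0.0
t 33.2 pos [0.5972 0.2016 0.117 ] z [ 0.001 -0.001 -1.   ] y [-0.002  1.    -0.001] q [ 0.14  0.4   1.54 -0.    1.2  -1.43] F [ 0.5 -0.1  0.2] op 0.0
top red rows 441 180 205
```

```bash
python3 -m pendant '[[0,0,0.1,0,0,0],[0,0,0.1,0,0,0],[0,0,0.15,0,0,0],[0,0,0.2,0,0,0],[0,0,0.1,0,0,0],[-0.2,0,0,0,0,0],[-0.25,0,0,0,0,0],[-0.25,0,0,0,0,0],[-0.2,0,0,0,0,0],[0,0,0,0,0,0]]'
python3 - <<'E'
from h import *
st()
t=cam('top');im=t['color'];m=red(im)[130:230,255:305];ys,xs=np.where(m);print('top red',len(ys),ys.min()+130,ys.max()+130,xs.min()+255,xs.max()+255)
s=cam('scene');b=blob(red(s['color']),(296,208));print('scene red bbox',cv2.boundingRect(b),cv2.contourArea(b))
g=cv2.cvtColor(im,cv2.COLOR_BGR2GRAY)
for n,p in(('RL',(264,172)),('RR',(294,172)),('FL',(264,205)),('FR',(294,204))):
    x,y=p;a=g[y-5:y+6,x-5:x+6].astype(float);a=np.clip(a-a.max()*.75,0,None);yy,xx=np.mgrid[-5:6,-5:6]
    print(n,round(x+(a*xx).sum()/a.sum(),1),round(y+(a*yy).sum()/a.sum(),1))
s0=cv2.imread('pics/scene0.png');b0=blob(red(s0),(296,208));print('initial scene',cv2.boundingRect(b0),cv2.contourArea(b0))
t0=cv2.imread('pics/top0.png');ys,xs=np.where(red(t0)[130:230,255:305]);print('initial top',len(ys),ys.min()+130,ys.max()+130,xs.min()+255,xs.max()+255)
d=cv2.absdiff(im,t0).max(2)>60;ys,xs=np.where(d[100:310,190:345]);print('top diff',len(ys), (xs.min()+190,xs.max()+190,ys.min()+100,ys.max()+100) if len(ys) else '')
E
```

```text
time_s: 34.5
eef_pos: [0.4152, 0.2019, 0.2475]
eef_rot: [0.001, -0.001, 1.0, -0.001]
wrist_force: [1.6, 0.7, 0.5]
opening: 0.001
grasp_force: 0.0
t 34.5 pos [0.4152 0.2019 0.2475] z [ 0.001 -0.001 -1.   ] y [-0.003  1.    -0.001] q [ 0.2  -0.11  1.84 -0.    1.4  -1.38] F [1.6 0.7 0.5] op 0.0
top red 714 136 215 269 288
scene red bbox (276, 188, 37, 45) 817.5
RL 264.6 171.5
RR 294.2 172.5
FL 263.7 204.6
FR 294.3 204.3
initial scene (276, 187, 37, 46) 841.5
initial top 723 137 215 269 288
top diff 5627 (np.int64(227), np.int64(330), np.int64(177), np.int64(309))
```

The guard is shut again (red outline matches the start: rows to 215, bounding box equal), the box screws haven't moved, and the robot is clear.

```bash
python3 -c "
from bench import ctrl
print(ctrl.hand_in())"
```

```text
the job is handed in; nothing more can be done
None
```

I handed the job in at about 35 s: the red box's toggle was pushed to its rear stop (on), the guard is fully shut again, and the red box had not moved. The toggle's final position was measured just before the guard closed and is hidden now; the first lift slipped and was redone, the push on the toggle reached about 27 N, and I did not re-check the yellow switch or the other things at the end.

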